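# Open the gel caster's spring jaw to the index clip and hold it

## Robot

A 6-joint arm with a two-finger parallel gripper is mounted at the origin on a cart in front of the work surface, level with it; the furniture and walls round the work are solid. World frame = base frame: x ahead of the robot, y to its left, z up, the work surface at z = 0. Lengths are in m, angles in rad, forces in N, time in s.
With the tool pointing down it reaches from about 0.35 to 0.775 m from the base axis. Payload 5.5 kg.
Tool frame: the origin (TCP) lies at the very end of the fingers, on their centre line; the grasp point (between the pads) lies 19 mm behind it; z points along the fingers, y is the line along which they close (so a half turn about z gives the same grasp; the last joint's range is limited). The gripper opens to 85 mm and grips with 20 to 120 N. Pads are 22 mm wide; open, the fingers measure 114 mm over their backs; the gripper's body (76 mm by 85 mm) begins 54 mm behind the grasp point. The pads swing forward as they close: fully open they stand 13 mm farther back than shut.
Start: joints at [-1.334, 0.313, 0.046, 1.304, 0, 1.431], TCP at [0.212, -0.535, 0.231] pointing down, gripper open.
Joint ranges: [-2.76, 2.76], [-0.86, 1.69], [-1.03, 1.26], [-2.2, 2.34], [-1.47, 1.5], [-3.14, 3.14]. Speed limits (rad/s): [2.57, 2.57, 3.14, 3.14, 3.14, 3.14].

## Interface

Orientations are given as a unit quaternion [w, x, y, z].
In Python, from workcell import env, read_camera, get_calibration gives the robot as it stands.
- The arm moves only by the tool jog_arm, never from a script. Its argument "motion" is one flat list of numbers, 7 for each row, row after row: the shift along the tool's x, y, z as a fraction of full scale, then the turn, a rotation vector about the tool's x, y, z as a fraction of full scale, then the opening, from 0 (shut) to 1 (fully open). In form: [x, y, z, wx, wy, wz, grip, x, y, z, wx, wy, wz, grip, ...]. A call has 1 to 12 rows; each row is the pose to reach, as a shift and turn from the pose commanded when the call began, along the tool's axes at that moment; what a row does not reach only later rows make up. Full scale, the value 1, is 0.2 m for a shift and 90 degrees for a turn. A row lasts 1/8 s, in which the tool goes at most 62.5 mm and 10.7 degrees, less where a joint would pass 70% of its speed; a pose out of reach is approached as far as the arm can. A call with a number of a shift or a turn outside -1 to 1 is refused whole. A call with a gripper value outside its range is refused whole. The fingers move at their own pace and stop on an object; "newtons" is the grip in N (left out, the last holds). Time passes only in rows, so rows that repeat a pose let the fingers close. It gives the time, the measured TCP pose, the force, the opening and the grip force at its end, in the units of the state.
- env.get_state(): the state, without advancing time (a new reading comes with each control period).
- read_camera(name): name is "side" or "top" or "wrist"; returns the picture (420x560x3 uint8, red, green, blue); there is no depth.
- get_calibration(name): a dict with "fx", "fy", "cx", "cy" (pixels), "world_from_camera" (4x4, takes a point from camera to world coordinates). Camera axes: x right, y down, z forward; pixel columns grow to the right and rows downward; lengths in m; the calibration is good to about 2 mm. The wrist camera is an equidistant fisheye: a pixel r from the principal point sees the ray r / f radians off the axis. A picture is of the moment at which its call begins: read the wrist's pose just before it. get_calibration takes no time and is no camera call; for the wrist camera it gives the pose at the moment of the call.
- env.hand_in(): hands the job in; it is judged then, once.
The state is a dict: "clock": time; "joint_pos": joint angles; "qvel": joint speeds; "tau": joint torques, N m; "tcp_pos": TCP position; "orientation": TCP orientation; "wrist_force": force on the tool from outside, world axes, zero at the start; "ft_torque": the same for the moment, N m; "finger_gap": finger opening in m; "grip_force": force on a finger pad.
Only numpy, scipy, OpenCV 4.12 (cv2) and the standard library are available. Lean on these libraries where they do the work, as an engineer would, in place of code of your own. Each camera call takes 0.05 s, during which the arm holds its last target. There are 200 camera calls.

## Task

The small inspection lamp stands over the gel caster: first swing its arm round clear of the caster, so that no part of the lamp head is above it. Then take the bail handle of the spring jaw, draw the jaw out until its pointer stands level with the black index clip on the rail, and keep it there for a colleague to drop in a tray: finish while still holding the handle, because the spring shuts the jaw if you let go. Leave the index clip where it is set and do not disturb the glassware and other things around.

Things in the scene. Friction and masses are not known exactly. Their poses are not given: they have to be found in the camera images.
- caster: Gel caster, fixed: aluminium base plate 275 x 130 x 12 mm with two rails, a grey deck and end wall at its +x end, the lamp post on its +y side. Origin on the bench, 12.5 mm from the plate's middle towards +x. Its x runs along the rails from handle end to end wall (world +y, turned by up to 0.3 rad), its y roughly towards the robot, z up. The jaw is pulled along its -x, roughly to the right.
- jaw (a joint): Opening of the spring jaw in m along the caster's -x: 0 shut, 0.08 end stop. The jaw is a white carriage between the rails with a white cross wall 98 mm wide (its top 64 mm above the bench) and a steel bail handle; a spring pulls it shut with 4.5 N at 0 plus 150 N per m of opening (about 8 to 13 N at the clip); it never latches.
- jaw_handle (a point): Middle of the horizontal steel bar of the jaw's bail handle, which is 12 mm in diameter and runs along the caster's y, 72 mm above the bench. Two 12 mm legs at 38 mm either side of the middle carry it, so 60 mm of bar is free; the gap below it down to the carriage is 41 mm and the cross wall stands 77 mm away towards +x. Axes as the caster. Moves with the jaw.
- jaw_pointer (a point): Tip of the jaw's steel pointer, a finger 4 mm wide that reaches out over the -y rail (the one far from the robot), 33.5 mm above the bench. Axes as the caster; moves with the jaw. It is 60 mm from the handle bar towards +x.
- index (a joint): Setting of the index clip in m along the caster's -x, on the same scale as joint jaw: the pointer is exactly level with the clip when joint jaw equals joint index. Between 0.025 and 0.055; stiff (8 N), to be left alone.
- index_clip (a point): Inner face of the index clip at its middle, 33.5 mm above the bench: a small black clip 9 mm wide along the rail and 15 mm deep, with a narrow fin on top (top 45 mm above the bench) and a steel screw, on the outside of the rail far from the robot; it stands about 5 mm sideways of the pointer's path. Axes as the caster.
- lamp (a joint): Swing of the lamp arm in rad about its vertical post, growing anticlockwise seen from above. 0: the arm points along the caster's -y, the head above the jaw handle; 1.57: it points along the caster's +x, beside the caster. Range -0.35 to 2.3. The head is clear of the caster plate from 1.45 on. It stays where it is left (friction about 0.5 N at the head).
- lamp_peg (a point): Middle of the free length of the upright black peg on top of the lamp head, 142 mm above the bench: 16 mm in diameter, 37 mm tall (122 to 159 mm above the bench). Made for gripping; 110 mm from the post axis. The white round head below it is 66 mm across, from 100 to 122 mm above the bench. The peg turns with the arm.
- lamp_pivot (a point): Point on the vertical axis of the lamp post, at the height of lamp_peg; fixed. The hub on the post is 28 mm across, its top 127 mm above the bench; post 16 mm across.
- gel_tray: Bystander: clear gel tray, 100 x 90 x 18 mm, origin at the centre of its underside.
- vial_0: Bystander: amber vial 23 mm across, 48 mm tall, beside the caster on its -y side; origin under its centre.
- petri_0: Bystander: petri dish 58 mm across, 14 mm tall, beside the caster on its +y side; origin under its centre.
- flask: Bystander: conical flask 68 mm across, 101 mm tall; origin under its centre.
- beaker: Bystander: glass beaker 69 mm across, 90 mm tall; origin under its centre.
- tip_box: Bystander: pipette tip box 121 x 78 x 76 mm; origin under its centre.

How it is judged:
By the outcome, as a careful person would: the job done as asked, in the order asked, and still so for the second after the job is handed in, while the arm keeps its last pose, push and grip.
It also fails if it takes over 45 s, if anything falls off the work surface, if the arm or the gripper's body presses on something with over 40 N, if the wrist force passes 120 N, or if a joint passes its speed limit or range.

## Working session

There is one attempt and no reset: what is moved stays moved. The work goes in short steps, Python scripts to look and compute and a tool call to move; the robot and the scene stay as the last step left them, time stands still between calls to the robot, and variables do not carry over. Pictures are saved under pics/ and viewed, at most 10 in all, crops included, and the job is handed in when it is done.

Besides the shell and the picture viewer there is one more tool, called by a JSON object that holds its "name" and its "arguments". jog_arm: Moves the arm, as the interface text tells. Shift numbers are shares of 0.2 m and turn numbers shares of 90 degrees, none past 1 either way. Its arguments: {"type":"object","properties":{"motion":{"type":"array","items":{"type":"number"}},"newtons":{"type":"number"}},"required":["motion"]}

```bash
mkdir -p pics; python3 - <<'E'
from workcell import env, read_camera, get_calibration
import cv2,numpy as np
s=env.get_state();print(s['clock'],s['tcp_pos'],s['orientation'],s['finger_gap'])
for n in ['side','top']:
    im=read_camera(n);cv2.imwrite(f'pics/{n}0.png',im[:,:,::-1]);c=get_calibration(n)
    print(n,{k:np.round(v,4).tolist() for k,v in c.items()})
E
```

```text
0.0 [ 0.21145155 -0.53414669  0.23038573] [-9.34221127e-04  9.82302483e-01  1.87299113e-01 -3.89106888e-05] 0.08529587644804504
side {'fx': 459.9303, 'fy': 459.9303, 'cx': 293.4963, 'cy': 209.2195, 'world_from_camera': [[-0.856, -0.3169, 0.4085, 0.0895], [-0.517, 0.5259, -0.6754, 0.8197], [-0.0008, -0.7893, -0.6139, 0.7357], [0.0, 0.0, 0.0, 1.0]]}
top {'fx': 409.4281, 'fy': 409.4281, 'cx': 280.5827, 'cy': 207.6394, 'world_from_camera': [[0.0597, -0.9741, 0.2181, 0.3265], [-0.9982, -0.0592, 0.009, 0.1253], [0.0042, -0.2183, -0.9759, 1.0756], [0.0, 0.0, 0.0, 1.0]]}
```

View pics/top0.png

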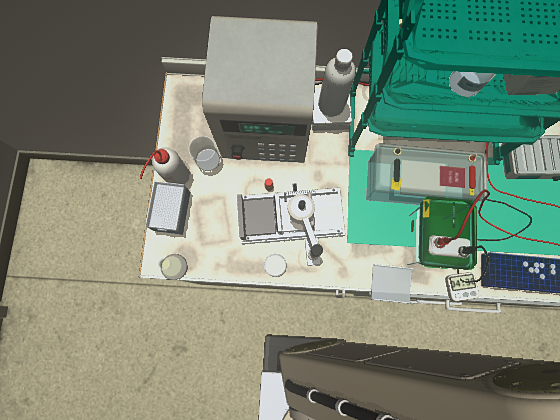

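View pics/side0.png

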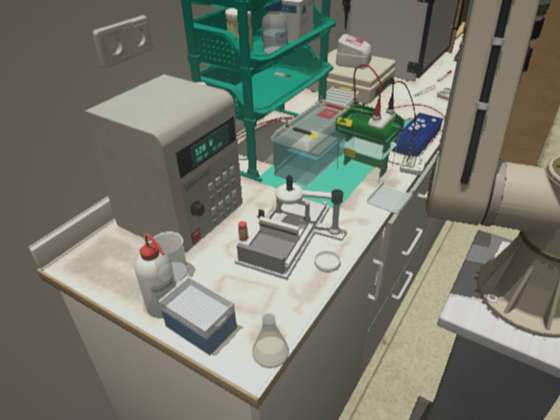

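The top view shows the lamp head at about (301,207), the post at about (315,250), the caster from (238,195) to (345,236) and the black clip near (295,187). I'll zoom in on both views.

```bash
cat > h.py <<'E'
import numpy as np,cv2
from workcell import env, read_camera, get_calibration
def ray(n,u,v):
    c=get_calibration(n);M=c['world_from_camera']
    x=(u-c['cx'])/c['fx'];y=(v-c['cy'])/c['fy']
    if n=='wrist':
        r=np.hypot(x,y);k=np.sin(r)/r if r>1e-9 else 1;d=np.array([x*k,y*k,np.cos(r)])
    else:d=np.array([x,y,1.])
    return M[:3,3],M[:3,:3]@d
def onz(n,u,v,z):
    o,d=ray(n,u,v);return o+d*(z-o[2])/d[2]
def proj(n,p):
    c=get_calibration(n);M=np.linalg.inv(c['world_from_camera']);q=M[:3,:3]@np.array(p)+M[:3,3]
    if n=='wrist':
        r=np.hypot(q[0],q[1]);t=np.arctan2(r,q[2]);return c['cx']+c['fx']*t*q[0]/r,c['cy']+c['fy']*t*q[1]/r
    return c['cx']+c['fx']*q[0]/q[2],c['cy']+c['fy']*q[1]/q[2]
E
python3 - <<'E'
import cv2,numpy as np
from h import *
t=cv2.imread('pics/top0.png')[165:290,225:365];s=cv2.imread('pics/side0.png')[165:285,225:365]
f=lambda a:cv2.resize(a,None,fx=5,fy=5,interpolation=cv2.INTER_CUBIC)
cv2.imwrite('pics/topc.png',cv2.resize(t,(672,600),interpolation=cv2.INTER_CUBIC));cv2.imwrite('pics/sidec.png',f(s))
print('plate corners z12',[onz('top',*p,.012).round(3) for p in [(238,195),(340,188),(346,235),(243,241)]])
print('peg top',onz('top',302,205,.159),'hub',onz('top',316,251,.127))
print('side peg top',onz('side',290,178,.159),'hub',onz('side',337,193,.127))
E
```

```text
plate corners z12 [array([0.592, 0.251, 0.012]), array([ 0.628, -0.021,  0.012]), array([ 0.501, -0.041,  0.012]), array([0.469, 0.228, 0.012])]
peg top [0.54056117 0.08497381 0.159     ] hub [0.44060769 0.0458447  0.127     ]
side peg top [0.53871144 0.09179353 0.159     ] hub [0.44117458 0.04820296 0.127     ]
```

View pics/topc.png

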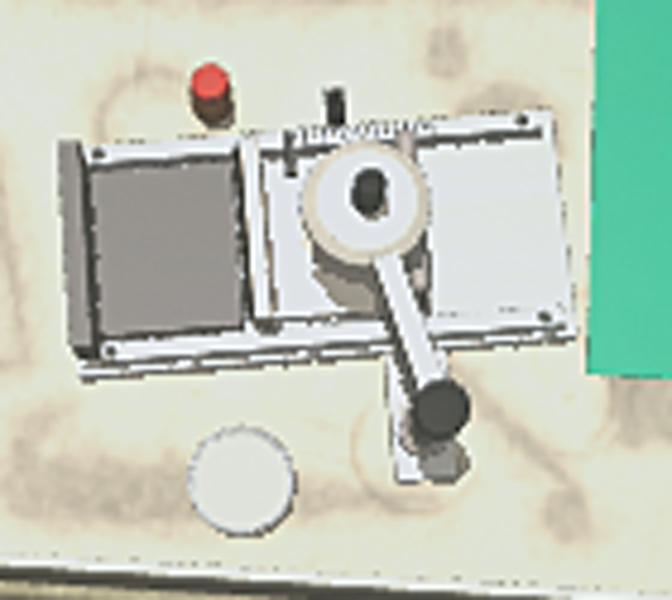

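View pics/sidec.png

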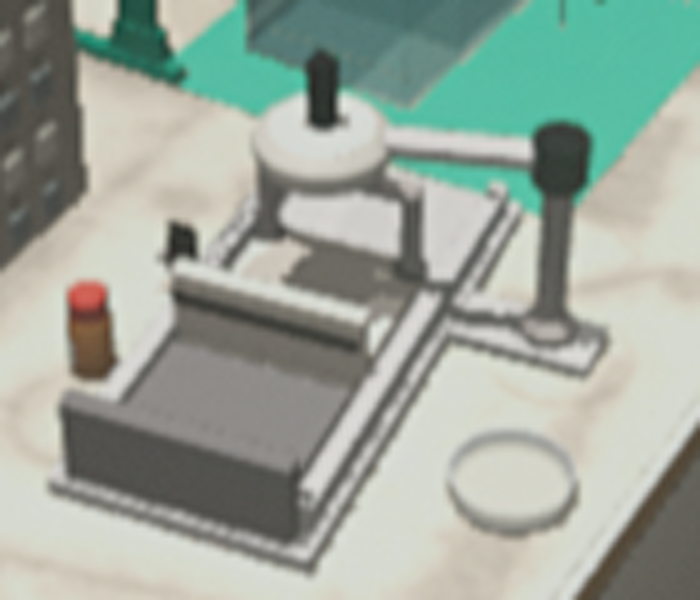

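Both views agree on the peg at about (0.540, 0.088) and the post at about (0.441, 0.047). They are 107 mm apart, where 110 mm is expected. The caster's yaw is about 0.125 rad and the lamp stands at about 0.27 rad. The path is clear if I stay high.

{"name": "jog_arm", "arguments": {"motion": [0.1,-0.1,-0.2,0,0,0,1,0.35,-0.3,-0.35,0,0,0,1,0.6,-0.5,-0.35,0,0,0,1,0.8,-0.68,-0.35,0,0,0,1,0.9,-0.76,-0.35,0,0,0,1]}}

```text
clock: 0.72
tcp_pos: [0.3237, -0.3241, 0.3015]
orientation: [-0.0, 0.982, 0.189, 0.0]
wrist_force: [-0.9, -0.0, 0.5]
finger_gap: 0.0856
grip_force: 0.0
```

{"name": "jog_arm", "arguments": {"motion": [0.2,-0.17,0,0,0,0,1,0.45,-0.38,0,0,0,0,1,0.7,-0.59,0,0,0,0,1,0.9,-0.76,0,0,0,0,1,0.9,-0.76,0,0,0,0,1]}}

```text
clock: 1.35
tcp_pos: [0.4354, -0.1159, 0.301]
orientation: [-0.0, 0.982, 0.191, -0.0]
wrist_force: [0.1, -0.9, -0.1]
finger_gap: 0.0851
grip_force: 0.0
```

```bash
python3 - <<'E'
from h import *
s=env.get_state();print(s['clock'],s['tcp_pos'],s['orientation'],s['joint_pos'])
E
```

```text
1.35 [ 0.43538274 -0.11589239  0.30098887] [-4.25742344e-04  9.81620408e-01  1.90843338e-01 -1.12499269e-04] [-4.39038326e-01  5.88541634e-02 -9.81506868e-02  1.41447552e+00
  5.54741853e-04  2.31851169e+00]
```

{"name": "jog_arm", "arguments": {"motion": [0.22,-0.19,0,0,0,-0.1,1,0.45,-0.4,0,0,0,-0.2,1,0.68,-0.6,0.1,0,0,-0.3,1,0.86,-0.75,0.3,0,0,-0.4,1,0.86,-0.75,0.35,0,0,-0.44,1,0.86,-0.75,0.35,0,0,-0.44,1]}}

```text
clock: 2.1
tcp_pos: [0.5383, 0.0828, 0.2296]
orientation: [-0.001, 0.861, 0.509, -0.002]
wrist_force: [0.7, 0.9, -0.2]
finger_gap: 0.0855
grip_force: 0.0
```

```bash
python3 - <<'E'
from h import *
s=env.get_state();print(s['clock'],s['tcp_pos'],s['orientation'],s['joint_pos'])
im=read_camera('wrist');cv2.imwrite('pics/w1.png',im[:,:,::-1])
print('pred peg top',proj('wrist',[.54,.088,.159]),'base',proj('wrist',[.54,.088,.122]),'tcp',proj('wrist',s['tcp_pos']),'hub',proj('wrist',[.441,.047,.127]))
c=get_calibration('wrist');print(c['fx'],c['world_from_camera'].round(3).tolist())
E
```

```text
2.1 [0.53832171 0.08276125 0.22957699] [-7.26204522e-04  8.60992293e-01  5.08614552e-01 -1.72684402e-03] [ 5.39819561e-03  2.57758169e-01 -3.34121214e-02  1.28334104e+00
 -4.86035940e-04  2.07983988e+00]
pred peg top (np.float64(279.0946189285071), np.float64(217.45004971576702)) base (np.float64(279.6116419499048), np.float64(203.55047818886104)) tcp (np.float64(279.7096691199482), np.float64(270.9716991871976)) hub (np.float64(205.00767050794886), np.float64(295.7602282515032))
325.19226210127806 [[0.876, -0.462, -0.139, 0.575], [-0.483, -0.84, -0.247, 0.146], [-0.002, 0.284, -0.959, 0.373], [0.0, 0.0, 0.0, 1.0]]
```

View pics/w1.png

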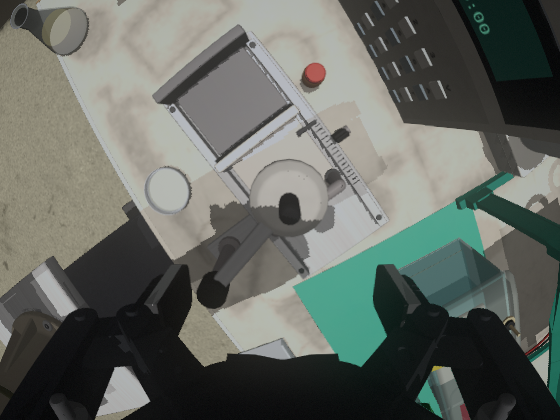

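The wrist view shows the peg top at about (291,215) and the hub at about (212,290), slightly off what I predicted. I'll refine both.

```bash
python3 - <<'E'
from h import *
im=cv2.imread('pics/w1.png').max(2)
m=(im<60).astype(np.uint8);roi=np.zeros_like(m);roi[185:235,260:320]=1
n,l,st,ce=cv2.connectedComponentsWithStats(m*roi);print([(a.tolist(),c.round(1).tolist()) for a,c in zip(st[1:],ce[1:]) if a[4]>50])
k=1+np.argmax(st[1:,4]);c=ce[k];P=onz('wrist',*c,.141);H=onz('wrist',212,290,.127)
print(P,H,np.hypot(*(P-H)[:2]))
# triangulate with top
for n2,u,v in [('top',302.3,203.5),('side',289.2,177.5)]:
    o1,d1=ray(n2,u,v);print(n2,onz(n2,u,v,.157))
s=env.get_state();d=P-s['tcp_pos'];psi=2*np.arctan2(s['orientation'][2],s['orientation'][1]);print(psi,d[0]*np.cos(psi)+d[1]*np.sin(psi),d[0]*np.sin(psi)-d[1]*np.cos(psi))
E
```

```text
[([279, 193, 21, 32, 550], [288.9, 209.1])]
[0.54655587 0.08531502 0.141     ] [0.45023392 0.04912384 0.127     ] 0.10289664300187885
top [0.5446141  0.08436695 0.157     ]
side [0.54285831 0.08848621 0.157     ]
1.065876104341913 0.0062581772976292496 0.005328392071858727
```

{"name": "jog_arm", "arguments": {"motion": [0.03,0.025,0.15,0,0,0,1,0.03,0.025,0.35,0,0,0,1,0.03,0.025,0.5,0,0,0,1,0.03,0.025,0.5,0,0,0,0.5,0.03,0.025,0.5,0,0,0,0,0.03,0.025,0.5,0,0,0,0,0.03,0.025,0.5,0,0,0,0,0.03,0.025,0.5,0,0,0,0], "newtons": 25}}

```text
clock: 3.15
tcp_pos: [0.5472, 0.086, 0.1328]
orientation: [0.001, 0.861, 0.509, 0.001]
wrist_force: [-1.3, -0.3, 6.2]
finger_gap: 0.0148
grip_force: 25.1
```

```bash
python3 - <<'E'
from h import *
s=env.get_state();print(s['clock'],s['tcp_pos'],s['orientation'],s['finger_gap'],s['grip_force'],s['wrist_force'])
psi=2*np.arctan2(s['orientation'][2],s['orientation'][1]);print('psi',np.degrees(psi))
pv=np.array([.444,.048]);r=s['tcp_pos'][:2]-pv;a0=np.arctan2(r[1],r[0]);print('r',np.hypot(*r),np.degrees(a0))
# rows: swing angle in steps
for k in range(0,95,10):
    a=a0+np.radians(k);q=pv+.11*np.array([np.cos(a),np.sin(a)]);d=q-s['tcp_pos'][:2]
    print(k,(d@[np.cos(psi),np.sin(psi)]/.2).round(3),(d@[np.sin(psi),-np.cos(psi)]/.2).round(3),-k/90)
E
```

```text
3.15 [0.54723511 0.08597351 0.13276514] [7.54304532e-04 8.60802851e-01 5.08937189e-01 9.05637258e-04] 0.014782984549885757 25.131252247374505 [-1.26900824 -0.25287497  6.22484408]
psi 61.186171694552186
r 0.10999761015318146 20.195299399065522
0 0.0 0.0 0.0
10 0.056 -0.078 -0.1111111111111111
20 0.098 -0.164 -0.2222222222222222
30 0.125 -0.256 -0.3333333333333333
40 0.135 -0.351 -0.4444444444444444
50 0.128 -0.447 -0.5555555555555556
60 0.105 -0.54 -0.6666666666666666
70 0.066 -0.627 -0.7777777777777778
80 0.012 -0.707 -0.8888888888888888
90 -0.054 -0.776 -1.0
```

{"name": "jog_arm", "arguments": {"motion": [0.03,-0.038,-0.01,0,0,-0.055,0,0.056,-0.078,-0.01,0,0,-0.111,0,0.098,-0.164,-0.01,0,0,-0.222,0,0.125,-0.256,-0.01,0,0,-0.333,0,0.135,-0.351,-0.01,0,0,-0.444,0,0.128,-0.447,-0.01,0,0,-0.555,0,0.105,-0.54,-0.01,0,0,-0.667,0,0.066,-0.627,-0.01,0,0,-0.778,0,0.012,-0.707,-0.01,0,0,-0.889,0,-0.02,-0.743,-0.01,0,0,-0.944,0,-0.02,-0.743,-0.01,0,0,-0.944,0,-0.02,-0.743,-0.01,0,0,-0.944,0]}}

```text
clock: 4.65
tcp_pos: [0.4138, 0.1519, 0.1328]
orientation: [0.0, 0.292, 0.956, -0.003]
wrist_force: [0.2, -8.5, -3.7]
finger_gap: 0.0147
grip_force: 25.3
```

```bash
python3 - <<'E'
from h import *
s=env.get_state();print(s['joint_pos'],s['wrist_force'],s['orientation'])
for n in ['top']:
    im=read_camera(n);cv2.imwrite(f'pics/{n}1.png',im[:,:,::-1])
    cv2.imwrite('pics/top1c.png',cv2.resize(im[165:290,225:365,::-1],(672,600),interpolation=cv2.INTER_CUBIC))
E
```

```text
[ 0.1729364   0.11593746 -0.45549671  1.00091262 -0.00512697  0.76530282] [ 0.15021928 -8.45709951 -3.69726823] [ 4.67475587e-04  2.91868800e-01  9.56454615e-01 -2.63702130e-03]
```

{"name": "jog_arm", "arguments": {"motion": [0,0,0,0,0,0,0.5,0,0,0,0,0,0,1,0,0,0,0,0,0,1,0,0,0,0,0,0,1,0,0,-0.2,0,0,0,1,0,0,-0.45,0,0,0,1,-0.1,0,-0.6,0,0,-0.1,1,-0.35,0,-0.6,0,0,-0.2,1,-0.6,0,-0.6,0,0,-0.3,1,-0.81,0,-0.6,0,0,-0.4,1,-0.81,0,-0.6,0,0,-0.456,1,-0.81,0,-0.6,0,0,-0.456,1]}}

```text
clock: 6.2
tcp_pos: [0.549, 0.0636, 0.2528]
orientation: [-0.0, -0.062, 0.998, 0.0]
wrist_force: [-0.8, 0.4, -0.7]
finger_gap: 0.0856
grip_force: 0.0
```

```bash
python3 - <<'E'
from h import *
s=env.get_state();print(s['joint_pos'],s['wrist_force'],s['orientation'],s['tcp_pos'])
im=read_camera('wrist');cv2.imwrite('pics/w2.png',im[:,:,::-1])
t=read_camera('top');cv2.imwrite('pics/t2.png',t[:,:,::-1])
sd=read_camera('side');cv2.imwrite('pics/s2.png',sd[:,:,::-1])
print('handle pred',proj('wrist',[.553,.062,.072]))
E
```

```text
[-2.99027886e-02  2.65302480e-01  3.33140580e-02  1.33966172e+00
  1.33046404e-05 -1.53740889e-01] [-0.82709183  0.38392314 -0.72681191] [-4.24501228e-04 -6.18794831e-02  9.98083537e-01  4.57688619e-05] [0.54903575 0.06361718 0.25282064]
handle pred (np.float64(278.8704553476771), np.float64(193.16909762622006))
```

View pics/w2.png

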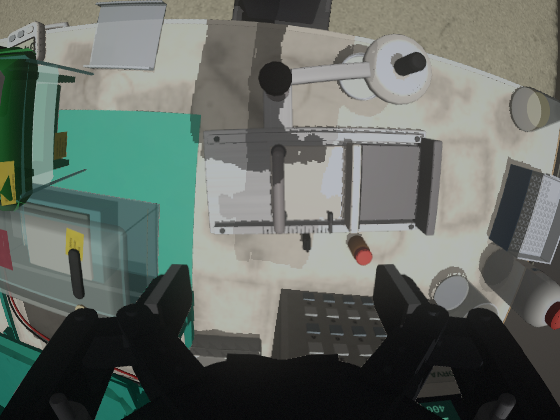

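The lamp head at (397,68) is well clear of the plate. The bar runs from (278,148) to (279,230), with the pointer near (330,217) and the clip near (306,241). I'll enlarge the pointer and clip.

```bash
python3 - <<'E'
from h import *
im=cv2.imread('pics/w2.png')[185:260,265:365];cv2.imwrite('pics/w2c.png',cv2.resize(im,None,fx=8,fy=8,interpolation=cv2.INTER_CUBIC))
f=lambda u,v,z:onz('wrist',u,v,z)[:2].round(4)
print('bar',f(278.3,152,.072),f(278.8,226,.072),f(278.5,190,.072))
print('corners',[f(*p,.012) for p in [(205,130),(210,236),(421,129)]])
print('pivot',f(275,78,.127))
E
```

```text
bar [0.5112 0.0562] [0.5881 0.0663] [0.5498 0.0612]
corners [array([ 0.5007, -0.0336]), array([ 0.6334, -0.0175]), array([0.4619, 0.2275])]
pivot [0.445  0.0458]
```

View pics/w2c.png

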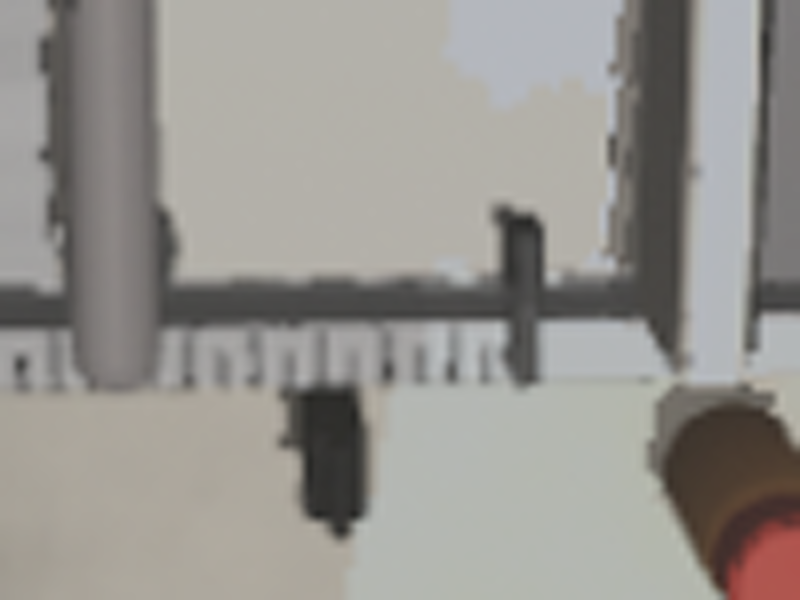

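```bash
python3 - <<'E'
from h import *
s=env.get_state()
yaw=.129;ex=np.array([-np.sin(yaw),np.cos(yaw)]);ey=np.array([-np.cos(yaw),-np.sin(yaw)])
f=lambda u,v,z:onz('wrist',u,v,z)[:2]
g=lambda p:(round(p@ex,4),round(p@ey,4))
bar=f(279.2,189,.072);pt=f(330.4,231,.0335)
print('bar',bar,g(bar),'ptr',g(pt))
for u in (305.5,306,306.7):print('clip',[g(f(u,234.5,z)) for z in (.0335,.04,.045)])
psi=2*np.arctan2(s['orientation'][2],s['orientation'][1]);d=bar-s['tcp_pos'][:2]
print(np.degrees(psi),d@[np.cos(psi),np.sin(psi)]/.2,d@[np.sin(psi),-np.cos(psi)]/.2)
E
```

```text
bar [0.54863188 0.06179513] (np.float64(-0.0093), np.float64(-0.552)) ptr (np.float64(0.051), np.float64(-0.6116))
clip [(np.float64(0.0213), np.float64(-0.6158)), (np.float64(0.0208), np.float64(-0.6133)), (np.float64(0.0204), np.float64(-0.6115))]
clip [(np.float64(0.0219), np.float64(-0.6158)), (np.float64(0.0214), np.float64(-0.6133)), (np.float64(0.021), np.float64(-0.6115))]
clip [(np.float64(0.0227), np.float64(-0.6158)), (np.float64(0.0222), np.float64(-0.6133)), (np.float64(0.0218), np.float64(-0.6115))]
187.1466533404627 0.0007837474273806095 -0.012462693622153912
```

{"name": "jog_arm", "arguments": {"motion": [0,-0.012,0.25,0,0,0,1,0,-0.012,0.5,0,0,0,1,0,-0.012,0.7,0,0,0,1,0,-0.012,0.85,0,0,0,1,0,-0.012,1.0,0,0,0,1,0,-0.012,1.0,0,0,0,1,0,-0.012,1.0,0,0,0,0.5,0,-0.012,1.0,0,0,0,0,0,-0.012,1.0,0,0,0,0,0,-0.012,1.0,0,0,0,0,0,-0.012,1.0,0,0,0,0,0,-0.012,1.0,0,0,0,0], "newtons": 60}}

```text
clock: 7.85
tcp_pos: [0.5499, 0.0597, 0.0542]
orientation: [0.001, -0.062, 0.998, -0.002]
wrist_force: [-0.8, -5.7, 3.6]
finger_gap: 0.0098
grip_force: 58.4
```

```bash
python3 - <<'E'
from h import *
s=env.get_state();print(s['joint_pos'],s['orientation'],s['tcp_pos'])
yaw=.129;ex=np.array([-np.sin(yaw),np.cos(yaw)]);print(s['tcp_pos'][:2]@ex)
E
```

```text
[-0.03493576  0.38747291 -0.3042396   0.87740563 -0.0036171  -0.15945333] [ 6.59627829e-04 -6.22169303e-02  9.98060659e-01 -1.88143708e-03] [0.5499201  0.05974263 0.05418272]
-0.011496870297370261
```

{"name": "jog_arm", "arguments": {"motion": [0,-0.025,0,0,0,0,0,0,-0.05,0,0,0,0,0,0,-0.075,0,0,0,0,0,0,-0.1,0,0,0,0,0,0,-0.12,0,0,0,0,0,0,-0.135,0,0,0,0,0,0,-0.135,0,0,0,0,0,0,-0.135,0,0,0,0,0]}}

```text
clock: 8.85
tcp_pos: [0.5532, 0.0368, 0.0541]
orientation: [0.001, -0.064, 0.998, 0.002]
wrist_force: [0.6, 7.2, 4.8]
finger_gap: 0.0101
grip_force: 58.7
```

```bash
python3 - <<'E'
from h import *
s=env.get_state();print(s['tcp_pos'],s['orientation'])
yaw=.129;ex=np.array([-np.sin(yaw),np.cos(yaw)]);print(s['tcp_pos'][:2]@ex)
W=get_calibration('wrist')
im=read_camera('wrist')[:,:,::-1];cv2.imwrite('pics/w3.png',im)
t=read_camera('top')[:,:,::-1];cv2.imwrite('pics/t3.png',t)
sd=read_camera('side')[:,:,::-1];cv2.imwrite('pics/s3.png',sd)
pc=np.r_[np.array([.051*0+.0218]),-.614];eyv=np.array([-np.cos(yaw),-np.sin(yaw)])
p=ex*pc[0]+eyv*pc[1]
out=[]
for n,i in (('wrist',im),('side',sd)):
    u,v=map(int,proj(n,[*p,.0335]));print(n,u,v)
    x0=min(max(u-35,0),490);y0=min(max(v-35,0),350);print(x0,y0);out.append(cv2.resize(i[y0:y0+70,x0:x0+70],(400,400),interpolation=cv2.INTER_CUBIC))
cv2.imwrite('pics/c3.png',np.hstack(out))
E
```

```text
[0.55315062 0.03682909 0.05412392] [ 0.00100059 -0.0635885   0.99797339  0.00214662]
-0.03463561241697102
wrist 369 336
334 301
side 264 214
229 179
```

View pics/c3.png

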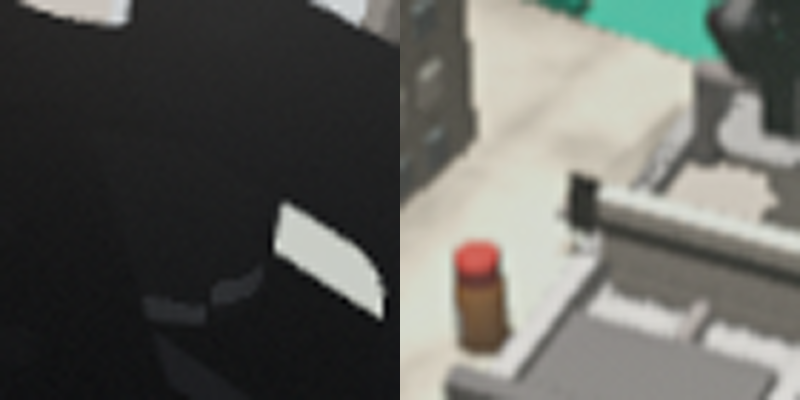

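The side crop shows the clip still standing at crop (585,200), with the pointer hidden behind the cross wall. From the clear w2 view the needed opening is about 28.6 mm. I'll get the actual opening from the cross wall's shift along the caster axis, comparing the pictures taken before and after the pull.

```bash
cat > wall.py <<'E'
from h import *
yaw=.129;ex=np.array([-np.sin(yaw),np.cos(yaw)]);ey=np.array([-np.cos(yaw),-np.sin(yaw)])
def shift(a,b):
    for n,p,q in (('side','s'+a,'s'+b),('top','t'+a,'t'+b)):
        A,B=[cv2.imread(f'pics/{k}.png',0).astype(np.float32) for k in (p,q)]
        xs=np.arange(.01,.10,.0005);r=[]   # bar shut -.0105 -> wall face about .0665
        for yy in np.arange(-.590,-.515,.003):
            m=np.array([proj(n,[*(ex*x+ey*yy),.064]) for x in xs],np.float32)
            f=lambda I:cv2.remap(I,m[None,:,0],m[None,:,1],cv2.INTER_CUBIC)[0]
            r.append((f(A),f(B)))
        PA,PB=[np.median([k[i] for k in r],0) for i in (0,1)]
        T=PA[(xs>=.052)&(xs<.096)];i0=np.argmax(xs>=.052)
        c=cv2.matchTemplate(PB[None].astype(np.float32),T[None].astype(np.float32),cv2.TM_CCOEFF_NORMED)[0]
        k=c.argmax();print(n,'shift mm',(i0-k)*.5,'score',c[k].round(3))
        print(' A',PA[::6].astype(int).tolist());print(' B',PB[::6].astype(int).tolist())
E
python3 -c "
from wall import *
shift('2','3')
im=cv2.imread('pics/w2.png');g=im.max(2)
for v in (232,234,236,238,240,242,244,246,248):print(v,g[v,298:314].tolist())
for v in (226,228,230,231):print(v,g[v,324:336].tolist())
"
```

```text
Traceback (most recent call last):
  File "wall.py", line 8, in shift
    m=np.array([proj(n,[*(ex*x+ey*yy),.064]) for x in xs],np.float32)
                ~~~~^^^^^^^^^^^^^^^^^^^^^^^^
  File "h.py", line 13, in proj
    c=get_calibration(n);M=np.linalg.inv(c['world_from_camera']);q=M[:3,:3]@np.array(p)+M[:3,3]
ValueError: time passes only in moves, steps and waits
```

```bash
sed -i '2a import functools\nget_calibration=functools.cache(get_calibration)' h.py
python3 -c "
from wall import *
shift('2','3')
im=cv2.imread('pics/w2.png');g=im.max(2)
for v in (232,234,236,238,240,242,244,246,248):print(v,g[v,298:314].tolist())
for v in (226,228,230,231):print(v,g[v,324:336].tolist())
"
```

```text
side shift mm 23.0 score 0.999
 A [185, 183, 184, 182, 168, 135, 106, 118, 151, 186, 199, 198, 197, 197, 197, 197, 196, 195, 197, 207, 216, 210, 177, 131, 113, 104, 80, 60, 68, 93, 108]
 B [103, 105, 124, 164, 174, 194, 192, 196, 194, 189, 189, 201, 214, 214, 190, 144, 117, 110, 91, 65, 60, 79, 102, 109, 109, 107, 106, 106, 109, 107, 105]
top shift mm -4.5 score 0.822
 A [156, 152, 149, 146, 142, 137, 131, 127, 120, 116, 117, 115, 168, 214, 216, 221, 223, 226, 124, 215, 230, 229, 55, 99, 143, 142, 142, 142, 142, 142, 142]
 B [109, 106, 106, 135, 222, 226, 228, 228, 229, 234, 194, 176, 241, 252, 125, 72, 231, 232, 228, 229, 228, 229, 239, 173, 138, 151, 150, 150, 150, 151, 151]
232 [163, 163, 141, 129, 166, 158, 123, 112, 143, 143, 124, 132, 162, 162, 135, 106]
234 [175, 153, 92, 85, 68, 47, 46, 47, 47, 48, 47, 82, 148, 176, 172, 174]
236 [174, 174, 152, 87, 67, 47, 47, 47, 47, 46, 47, 51, 138, 175, 175, 177]
238 [174, 174, 151, 88, 67, 47, 48, 47, 47, 47, 47, 49, 94, 152, 174, 177]
240 [173, 151, 93, 88, 67, 49, 54, 53, 48, 48, 49, 53, 88, 150, 177, 182]
242 [173, 174, 174, 171, 137, 49, 52, 52, 51, 54, 53, 53, 89, 151, 177, 183]
244 [174, 174, 174, 174, 144, 51, 52, 50, 50, 53, 53, 53, 89, 151, 177, 183]
246 [174, 174, 174, 163, 122, 58, 53, 51, 51, 54, 52, 53, 89, 153, 178, 183]
248 [173, 173, 173, 171, 141, 69, 52, 51, 50, 54, 52, 53, 93, 161, 184, 183]
226 [184, 183, 184, 184, 128, 76, 85, 87, 149, 181, 185, 185]
228 [184, 154, 170, 159, 99, 77, 84, 86, 144, 180, 184, 184]
230 [181, 136, 166, 164, 106, 81, 86, 86, 143, 180, 184, 184]
231 [183, 136, 165, 180, 135, 92, 86, 85, 143, 180, 184, 184]
```

The side view gives a 23.0 mm opening, and the TCP moved 23.1 mm. The target is 28.6 mm, so about 5.5 mm is left.

{"name": "jog_arm", "arguments": {"motion": [0,-0.015,0,0,0,0,0,0,-0.029,0,0,0,0,0,0,-0.029,0,0,0,0,0,0,-0.029,0,0,0,0,0,0,-0.029,0,0,0,0,0,0,-0.029,0,0,0,0,0]}}

```text
clock: 9.75
tcp_pos: [0.554, 0.0314, 0.0541]
orientation: [0.001, -0.064, 0.998, 0.002]
wrist_force: [0.0, 8.9, 5.6]
finger_gap: 0.0101
grip_force: 58.8
```

```bash
python3 - <<'E'
from wall import *
s=env.get_state();print(s['tcp_pos'],s['tcp_pos'][:2]@ex,s['qvel'].round(3) if hasattr(s['qvel'],'round') else s['qvel'])
for n,k in(('side','s4'),('top','t4')): cv2.imwrite(f'pics/{k}.png',read_camera(n)[:,:,::-1])
shift('2','4')
a=cv2.imread('pics/t4.png')[165:290,225:365];b=cv2.imread('pics/s4.png')[165:290,225:365]
cv2.imwrite('pics/c4.png',cv2.resize(np.hstack([a,b]),(800,357),interpolation=cv2.INTER_CUBIC))
E
```

```text
[0.55395904 0.0313872  0.05412495] -0.04013627473586601 [ 0.    -0.001 -0.001  0.001 -0.001 -0.001]
side shift mm 28.5 score 0.999
 A [185, 183, 184, 182, 168, 135, 106, 118, 151, 186, 199, 198, 197, 197, 197, 197, 196, 195, 197, 207, 216, 210, 177, 131, 113, 104, 80, 60, 68, 93, 108]
 B [106, 144, 169, 193, 193, 192, 191, 194, 193, 197, 212, 215, 196, 152, 120, 109, 94, 70, 59, 74, 98, 108, 109, 108, 106, 105, 108, 109, 105, 118, 155]
top shift mm -4.5 score 0.841
 A [156, 152, 149, 146, 142, 137, 131, 127, 120, 116, 117, 115, 168, 214, 216, 221, 223, 226, 124, 215, 230, 229, 55, 99, 143, 142, 142, 142, 142, 142, 142]
 B [105, 98, 221, 225, 228, 229, 228, 229, 234, 162, 243, 247, 157, 52, 212, 237, 228, 228, 229, 229, 228, 229, 239, 173, 138, 151, 150, 150, 151, 150, 151]
```

View pics/c4.png

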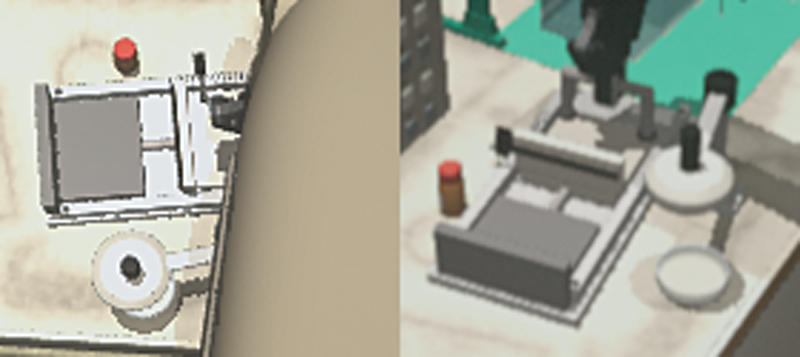

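The top crop shows the pointer at (202,92) in line with the clip at (199,63) once the caster's tilt is allowed for. The side view gives a 28.5 mm opening, and the lamp head is clear of the plate. I'm handing in.

```bash
python3 -c "
from workcell import env
print(env.hand_in())"
```

```text
the job is handed in; nothing more can be done
None
```

I handed the job in with the lamp swung clear of the caster, the jaw drawn out about 28.5 mm (my target for the clip was 28.6 mm) so the pointer is level with the index clip, and the gripper still holding the handle; the hand-in returned no verdict.

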